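Clear the hammer off the press slide and send the die carriage home

TASK

A hammer has been left lying across the slide of the small stamping press, in the carriage's way. Take it off and lay it down (do not drop or throw it) flat on the free half of the black rubber mat, lengthwise beside the steel block without touching the block, with head and handle on the mat. Then push the die carriage along its slide, fully home under the press head, until its spring detent snaps in, and leave the steel block and the brass bowl where they are.

Things in the scene. Friction and masses are not known exactly. Their poses are not given: they have to be found in the camera images.
- hammer: hammer, wooden handle, steel head, 192 mm long, 0.3 kg, lying on its side across the press bed (top 35 mm high). x runs along the handle to the head: handle x = -130 to 62 mm, about 20 mm thick; head x = 32 to 58, y = -32 to 32, z = 0 to 24 mm. Origin: on the underside below the handle's axis, 32 mm behind the head; grip it there, axis 12 mm above
- hammer_head (a point): centre of the hammer's head, 12 mm above its underside
- hammer_end (a point): free end of the hammer's handle, on its axis, 12 mm above the underside
- mat: black rubber mat fixed to the table, 260 mm (x) by 240 mm (y), 4 mm thick; origin at the centre of its underside. The steel block and the brass bowl stand on its +y half; its -y half is free.
- block: loose dark steel bench block on the mat, 120 mm (x) by 80 mm (y) by 35 mm high, 2.6 kg; origin at the centre of its underside. Not to be moved.
- bowl: small brass bowl on the mat beyond the block, 66 mm across the rim, 30 mm high; origin at the centre of its underside. Not to be moved.
- press: grey stamping press fixed to the table. Bed 160 mm (x) by 390 mm (y = -200 to 190), top 35 mm high; origin on the table under it. The carriage slides along +y under the head: a block 180 mm wide, y = 65 to 180 mm, 85 to 131 mm high, with a cross handle up to 172 mm high, on two posts at y = 105 to 180 mm
- carriage (a joint): travel of the die carriage along the press's +y (m): starts near 0, fully home against its stop at 0.180. A spring plunger resists from 0.162 with up to about 8 N; past 0.173 it snaps the carriage home and holds it. Friction about 2.5 N. Carriage plate 120 mm (x) by 100 mm (y), top 57 mm above the table
- carriage_grip (a point): centre of the carriage's handle bar: steel, 100 mm long (along the press's x), 14 mm square, 110 mm above the table, on two posts 80 mm apart at the carriage's end away from the head; 46 mm clear above the carriage plate. Pinch it from above or push it towards the press's +y

How it is judged:
By the outcome, as a careful person would: the job done as asked, in the order asked, and still so for the second after the job is handed in, with the robot touching nothing.
It also fails if it takes over 67 s, if anything falls off the work surface, if the arm or the gripper's body presses on something with over 40 N, if the wrist force passes 120 N, or if a joint passes its speed limit or range.

ROBOT

A 7-joint arm with a two-finger parallel gripper is mounted at the origin on the work surface. World frame = base frame: x ahead of the robot, y to its left, z up, the work surface at z = 0. Lengths are in m, angles in rad, forces in N, time in s.
With the tool pointing down it reaches from about 0.4 to 0.9 m from the base axis. Payload 5.5 kg.
Tool frame: the origin (TCP) lies at the very end of the fingers, on their centre line; the grasp point (between the pads) lies env.hold_point_z behind it (env.hold_point_z is the distance from the TCP to the grasp point, in m); z points along the fingers, y is the line along which they close (so a half turn about z gives the same grasp; the last joint's range is limited). The gripper opens to 85 mm and grips with 20 to 120 N. Pads are 22 mm wide; open, the fingers measure 114 mm over their backs; the gripper's body (76 mm by 85 mm) begins 54 mm behind the grasp point. The pads swing forward as they close: fully open they stand 13 mm farther back than shut.
Start: joints at [1.472, 0.501, -0.427, 1.55, 0.221, 1.138, -0.21], TCP at [0.23, -0.608, 0.231] pointing down, gripper open.
Joint ranges: [-2.88, 2.88], [-0.31, 2.03], [-1.54, 1.56], [0.2, 2.42], [-1.41, 4.55], [0.19, 2.02], [-2.57, 2.57]. Speed limits (rad/s): [2.57, 2.57, 3.14, 3.14, 3.14, 3.14, 3.14].

INTERFACE

Orientations are given as a rotation vector (axis times angle).
In Python, from cell import env gives the robot as it stands.
- The arm moves only by the tool arm_command, never from a script. Its argument "rows" is a list that holds one entry, the list of rows, each a list of 4 numbers: the shift along the tool's x, y, z in mm, then the turn about the tool's z in degrees. In form: [[[x, y, z, spin], ...]]. A call has 1 to 20 rows; each row shifts and turns the commanded pose from where the row before left it, along the tool's axes as they then stand; what a row does not reach is not made up. A row lasts 1/12 s, in which the tool goes at most 41.7 mm and 7.16 degrees, less where a joint would pass 70% of its speed; a pose out of reach is approached as far as the arm can. A call with a gripper value outside its range is refused whole. "gripper" is the opening, from -1 (shut) to 1 (fully open), set as the call begins (left out, the last holds). The fingers move at their own pace and stop on an object; the grip force is fixed at half the most. Time passes only in rows, so rows that do not move let the fingers close. It gives the time, the measured TCP pose, the force, the opening and the grip force at its end, in the units of the state.
- env.observe(): the state, without advancing time (a new reading comes with each control period).
- env.grab_frame(name): name is "scene" or "top" or "wrist"; returns the picture (384x512x3 uint8, blue, green, red); there is no depth.
- env.calibration(name): a dict with "intrinsics" (3x3 intrinsics, pixels), "T" (4x4, takes a point from camera to world coordinates); the wrist camera has in their place "hand_eye" (4x4, takes a point from camera to tool coordinates, whose origin is the TCP and whose axes are the flange's). Camera axes: x right, y up, looking along -z (the intrinsics and any distortion apply to the point x, -y, -z); pixel columns grow to the right and rows downward; lengths in m; the calibration is good to about 2 mm. A picture is of the moment at which its call begins: read the wrist's pose just before it. calibration takes no time and is no camera call.
- env.hand_in(): hands the job in; it is judged then, once.
The state is a dict: "t": time; "joints": joint angles; "qvel": joint speeds; "effort": joint torques, N m; "tcp_pos": TCP position; "tool_rot": TCP orientation; "ft_force": force on the tool from outside, world axes, zero at the start; "ft_torque": the same for the moment, N m; "opening": finger opening in m; "gripper_force": force on a finger pad.
Only numpy, scipy, OpenCV 4.12 (cv2) and the standard library are available. Lean on these libraries where they do the work, as an engineer would, in place of code of your own. Each camera call takes 0.05 s, during which the arm holds its last target. There are 200 camera calls.

## Working session

There is one attempt and no reset: what is moved stays moved. The work goes in short steps, Python scripts to look and compute and a tool call to move; the robot and the scene stay as the last step left them, time stands still between calls to the robot, and variables do not carry over. Pictures are saved under pics/ and viewed, at most 10 in all, crops included, and the job is handed in when it is done.

Besides the shell and the picture viewer there is one more tool, called by a JSON object that holds its "name" and its "arguments", one argument or row to a line. arm_command: Moves the arm, as the interface text tells. Its arguments: {"type":"object","properties":{"rows":{"type":"array","items":{"type":"array","items":{"type":"array","items":{"type":"number"}}}},"gripper":{"type":"number"}},"required":["rows"]}

```bash
mkdir -p pics; ls
python3 - <<'E'
from cell import env
import cv2,numpy as np
np.set_printoptions(precision=4,suppress=True)
s=env.observe(); print(s['t'],s['tcp_pos'],s['tool_rot'],s['opening'],env.hold_point_z)
for n in("scene","top"):
    f=env.grab_frame(n); cv2.imwrite(f"pics/{n}0.png",f); c=env.calibration(n)
    for k in c: print(n,k,c[k])
print(env.calibration("wrist"))
E
```

```text
pics
0.0 [ 0.2298 -0.6073  0.2303] [-3.0884 -0.5651  0.0005] 0.08542022674159334 0.0187
scene intrinsics [[364.2507   0.     254.4168]
 [  0.     364.2507 192.7189]
 [  0.       0.       1.    ]]
scene T [[ 0.2729 -0.8114  0.5169  0.9862]
 [ 0.962   0.2325 -0.143  -0.1779]
 [-0.0042  0.5362  0.8441  0.8521]
 [ 0.      0.      0.      1.    ]]
top intrinsics [[480.1944   0.     254.8227]
 [  0.     480.1944 188.8952]
 [  0.       0.       1.    ]]
top T [[ 0.0236  0.986  -0.1651  0.3248]
 [-0.9996  0.0206 -0.02   -0.0768]
 [-0.0163  0.1655  0.9861  1.2682]
 [ 0.      0.      0.      1.    ]]
{'intrinsics': array([[312.6928,   0.    , 253.1271],
       [  0.    , 312.6928, 195.6005],
       [  0.    ,   0.    ,   1.    ]]), 'hand_eye': array([[-0.0003,  0.9591,  0.283 ,  0.0729],
       [ 1.    ,  0.0001,  0.0007, -0.0008],
       [ 0.0007,  0.283 , -0.9591, -0.1421],
       [ 0.    ,  0.    ,  0.    ,  1.    ]])}
```

View pics/top0.png

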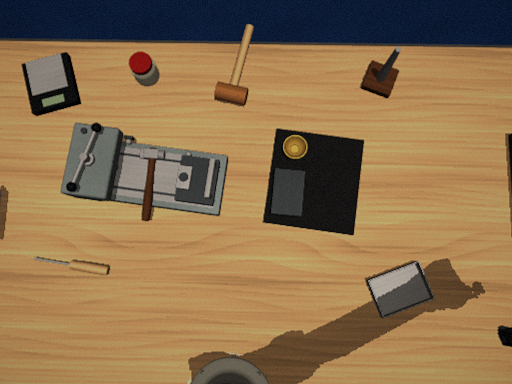

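View pics/scene0.png

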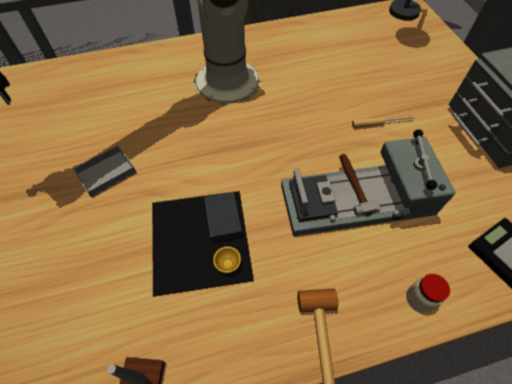

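Top view: the press has its head at left (95,160), the carriage handle bar at (211,178), and the hammer handle runs from (153,155) to (147,220) with the head near (150,153). The mat has corners (277,129), (364,138), (354,234) and (264,223). The block is at (289,192) and the bowl at (295,147), so the free half is on the right.

Run:
```python
import cv2,numpy as np
t=cv2.imread('pics/top0.png'); s=cv2.imread('pics/scene0.png')
a=cv2.resize(t[110:240,55:240],None,fx=4.3,fy=4.3,interpolation=cv2.INTER_CUBIC)
b=cv2.resize(s[125:245,275:455],None,fx=4.4,fy=4.4,interpolation=cv2.INTER_CUBIC)
cv2.imwrite('pics/a.png',cv2.convertScaleAbs(a,alpha=1.6)); cv2.imwrite('pics/b.png',cv2.convertScaleAbs(b,alpha=1.6))
print(a.shape,b.shape)
```

```text
(559, 796, 3) (528, 792, 3)
```

View pics/a.png

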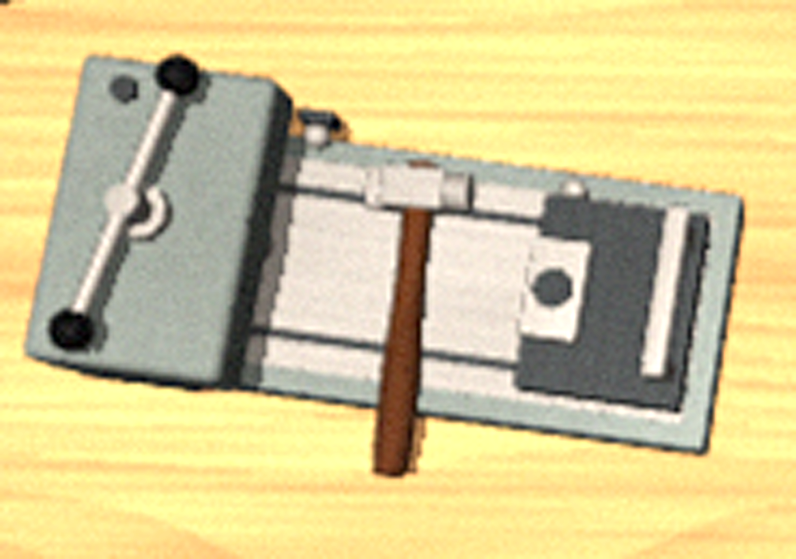

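View pics/b.png

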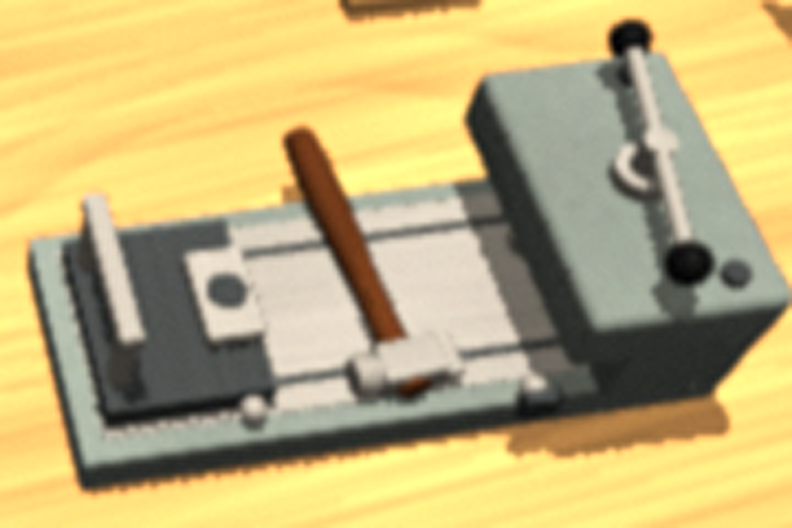

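Crop a gives the hammer head centre at about (418,187), the handle end at (390,472), the bar top at (667,207)–(664,377), and the bed end corners at (743,197) and (708,453). Crop b shows the same layout and a rod-like lever on top of the head.

```bash
cat > h.py <<'E'
import numpy as np,cv2
from cell import env
def ray(n,u,v,z):
    c=env.calibration(n);K=c['intrinsics'];T=c['T']
    d=T[:3,:3]@np.array([(u-K[0,2])/K[0,0],-(v-K[1,2])/K[1,1],-1]);o=T[:3,3]
    return (o+d*(z-o[2])/d[2])*1000
E
python3 - <<'E'
from h import *
np.set_printoptions(precision=1,suppress=True)
A=lambda x,y,z:ray('top',x/4.3+55-.4,y/4.3+110-.4,z)[:2]
B=lambda x,y,z:ray('scene',x/4.4+275-.4,y/4.4+125-.4,z)[:2]
print('head',A(415,187,.059),A(372,186,.052),A(470,190,.052),B(400,362,.057))
print('end',A(390,472,.047),A(390,465,.057),B(298,133,.052)); 
print('handle',A(415,220,.057),A(400,400,.057),'B',B(385,330,.057),B(315,180,.057))
print('bar A',[A(*p,.117) for p in((667,207),(689,209),(642,374),(664,377))])
print('bar B',[B(*p,.117) for p in((84,197),(102,194),(122,343),(143,339))])
print('bedend A',A(743,197,.035),A(708,453,.035),'B',B(32,240,.035),B(82,468,.035))
t=cv2.imread('pics/top0.png')
m=(t.max(2)<75).astype(np.uint8)*255; m[:110]=0;m[250:]=0;m[:,:255]=0;m[:,375:]=0
m=cv2.morphologyEx(m,cv2.MORPH_CLOSE,np.ones((15,15)))
c=max(cv2.findContours(m,0,1)[0],key=cv2.contourArea)
r=cv2.minAreaRect(c);print(r)
P=np.array([ray('top',*p,.004)[:2] for p in cv2.boxPoints(r)]);print('mat',P,P.mean(0),np.linalg.norm(np.diff(P,axis=0),axis=1))
print(t[190,262:370:4].max(1), t[190,289],t[190,330])
hs=cv2.cvtColor(t,cv2.COLOR_BGR2HSV)
g=(t.max(2)>34)&(t.max(2)<120)&(hs[...,1]<140); w=np.zeros(g.shape,np.uint8); w[160:222,268:315]=g[160:222,268:315]*255
w=cv2.morphologyEx(w,cv2.MORPH_OPEN,np.ones((5,5)))
c=max(cv2.findContours(w,0,1)[0],key=cv2.contourArea);r=cv2.minAreaRect(c);print(r)
P=np.array([ray('top',*p,.039)[:2] for p in cv2.boxPoints(r)]);print('block',P,P.mean(0),np.linalg.norm(np.diff(P,axis=0),axis=1))
E
```

```text
head [615.8 219.1] [617.6 247.1] [616.3 187.2] [617.1 214.4]
end [444.3 226.6] [447.4 224.4] [443.5 226.9]
handle [595.9 218.4] [486.3 220.8] B [595.  215.3] [483.8 219.9]
bar A [array([593. ,  59.4]), array([592. ,  46.8]), array([496. ,  69.8]), array([494.6,  57.3])]
bar B [array([496.7,  59.5]), array([497.6,  70. ]), array([593.4,  47.4]), array([594.1,  59. ])]
bedend A [619.3  22.7] [461.1  38.5] B [464.3  44.3] [621.   22.7]
((314.3819580078125, 181.26260375976562), (90.7947998046875, 94.89460754394531), 7.943472385406494)
mat [[ 448.4  -74.5]
 [ 705.9 -104.9]
 [ 675.3 -348.5]
 [ 420.6 -310.6]] [ 562.6 -209.6] [259.3 245.6 257.5]
[191 199  22  63  62  62  59  56  60  61  63  22  22  17  23  25  32  25
  22  20  24  21  22  19 123 190 184] [61 62 61] [23 23 25]
((287.791015625, 191.79917907714844), (30.8726863861084, 45.81108856201172), 5.194429397583008)
block [[ 468.   -93.3]
 [ 588.1 -102. ]
 [ 582.3 -182.2]
 [ 462.5 -172.3]] [ 525.2 -137.4] [120.4  80.5 120.2]
```

{"name": "arm_command", "arguments": {
  "rows": [
    [[0,0,0,5.75],[0,0,0,5.75],[0,0,0,5.75],[0,0,0,5.75],[30,-20,0,0],[30,-20,0,0],[30,-20,0,0],[30,-20,0,0],[30,-20,0,0],[30,-20,0,0],[30,-20,0,0],[30,-20,0,0],[30,-20,0,0],[30,-20,0,0],[0,-30,0,0],[0,-30,0,0],[0,-30,0,0],[0,-30,0,0],[0,-30,0,0],[0,-30,0,0]]
  ],
  "gripper": 0.4
}}

```text
t: 1.77
tcp_pos: [0.5444, -0.2385, 0.2308]
tool_rot: [-3.141, 0.062, 0.001]
ft_force: [1.1, 0.1, 0.9]
opening: 0.0599
gripper_force: 0.0
```

{"name": "arm_command", "arguments": {
  "rows": [
    [[0,-30,0,0],[0,-30,0,0],[0,-30,0,0],[0,-30,0,0],[0,-30,0,0],[0,-30,0,0],[0,-30,0,0],[0,-30,0,0],[0,-30,0,0],[0,-30,0,0],[0,-30,0,0],[0,-30,0,0],[0,-30,0,0],[0,-30,0,0],[0,0,0,0],[0,0,0,0],[0,0,0,0]]
  ]
}}

```text
t: 3.18
tcp_pos: [0.5613, 0.1789, 0.2308]
tool_rot: [3.14, -0.062, -0.001]
ft_force: [0.7, -1.0, 0.1]
opening: 0.0597
gripper_force: 0.0
```

```bash
cat >> h.py <<'E'
from scipy.spatial.transform import Rotation as Ro
def wr(s,u,v,z):
    c=env.calibration('wrist');K=c['intrinsics'];H=c['hand_eye'];R=Ro.from_rotvec(s['tool_rot']).as_matrix()
    d=R@H[:3,:3]@np.array([(u-K[0,2])/K[0,0],-(v-K[1,2])/K[1,1],-1]);o=np.array(s['tcp_pos'])+R@H[:3,3]
    return (o+d*(z-o[2])/d[2])*1000
E
python3 - <<'E'
from h import *
import pickle
s=env.observe();f=env.grab_frame('wrist');cv2.imwrite('pics/w1.png',f);pickle.dump((s['tcp_pos'],s['tool_rot']),open('s1','wb'))
hs=cv2.cvtColor(f,cv2.COLOR_BGR2HSV)
m=((hs[...,0]<14)&(hs[...,1]>120)&(f[...,2]<170)&(f[...,2]>30)).astype(np.uint8)*255
m=cv2.morphologyEx(m,cv2.MORPH_OPEN,np.ones((5,5)))
c=max(cv2.findContours(m,0,1)[0],key=cv2.contourArea);r=cv2.minAreaRect(c);print(r)
P=cv2.boxPoints(r);print(P)
print([wr(s,*p,.050).round(1) for p in P])
E
```

```text
((213.61900329589844, 205.47525024414062), (141.36697387695312, 19.424467086791992), 87.70938873291016)
[[201.08945 135.23642]
 [220.49838 134.46005]
 [226.14856 275.71408]
 [206.73962 276.49045]]
[array([604.5, 231.4,  50. ]), array([604.5, 211.6,  50. ]), array([442.3, 216.3,  50. ]), array([442.2, 238.9,  50. ])]
```

View pics/w1.png

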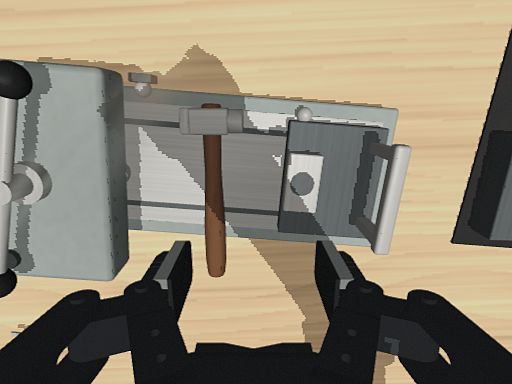

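Wrist view: the handle runs from (211,135) to (216,276) and the head is at (210,121), agreeing with the other views within 3 mm. Descending next.

{"name": "arm_command", "arguments": {
  "rows": [
    [[4.25,-21.2,0,0],[4.25,-21.2,0,0],[0,0,25,0],[0,0,25,0],[0,0,25,0],[0,0,25,0],[0,0,25,0],[0,0,20,0],[0,0,12,0],[0,0,10,0],[0,0,8,0],[0,0,7,0],[0,0,5,0],[0,0,3,0],[0,0,2,0],[0,0,0,0],[0,0,0,0]]
  ]
}}

```text
t: 4.65
tcp_pos: [0.572, 0.2218, 0.0398]
tool_rot: [-3.141, 0.062, -0.001]
ft_force: [-0.7, 0.5, -0.2]
opening: 0.0598
gripper_force: 0.0
```

{"name": "arm_command", "arguments": {
  "rows": [
    [[0,0,0,0],[0,0,0,0],[0,0,0,0],[0,0,0,0],[0,0,0,0],[0,0,0,0],[0,0,0,0],[0,0,0,0],[0,0,0,0],[0,0,0,0]]
  ],
  "gripper": -1
}}

```text
t: 5.48
tcp_pos: [0.572, 0.2217, 0.0398]
tool_rot: [-3.141, 0.062, -0.001]
ft_force: [-1.2, -0.4, 4.5]
opening: 0.0164
gripper_force: 61.2
```

{"name": "arm_command", "arguments": {
  "rows": [
    [[0,0,-4,0],[0,0,-8,0],[0,0,-12,0],[0,0,-18,0],[0,0,-20,0],[0,0,-20,0],[0,0,-20,0],[0,0,-20,0],[0,0,-20,0],[0,0,-10,0],[0,0,-4,0],[0,0,0,0],[0,0,0,0],[0,0,0,0],[0,0,0,0]]
  ]
}}

```text
t: 6.73
tcp_pos: [0.5709, 0.2212, 0.1938]
tool_rot: [3.14, -0.062, -0.004]
ft_force: [0.5, 0.1, -3.9]
opening: 0.0166
gripper_force: 60.3
```

Run:
```python
from h import *
s=env.observe();f=env.grab_frame('wrist');g=env.grab_frame('scene')
print(s['tcp_pos'],s['ft_force'],s['ft_torque'],s['opening'])
cv2.imwrite('pics/w2.png',np.hstack([cv2.resize(f,(400,300)),cv2.resize(g[80:260,260:500],(400,300))]))
```

```text
[0.57087977 0.22117315 0.19383017] [ 0.53070644  0.11432315 -3.88099794] [0.04577397 0.11543819 0.03960931] 0.016560481698469583
```

View pics/w2.png

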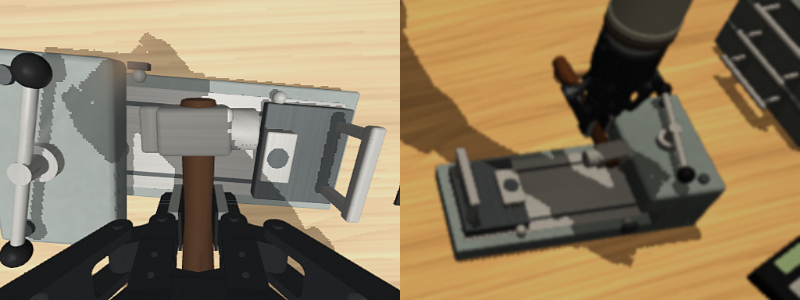

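The hammer is held level (left half: head at (185,128)), clear of the press. Carrying it to the mat.

{"name": "arm_command", "arguments": {
  "rows": [
    [[0,8,0,0],[2,18,0,0.5],[2,28,0,0.5],[2,30,0,0.5],[2,30,0,0.5],[2,30,0,0.5],[2,30,0,0.5],[2,30,0,0.5],[2,30,0,0.5],[2,30,0,0.7],[2,30,0,0],[2,30,0,0],[2,30,0,0],[2,30,0,0],[2,30,0,0],[0,30,0,0],[0,28,0,0],[0,15,0,0],[0,8,0,0],[0,0,0,0]]
  ]
}}

```text
t: 8.5
tcp_pos: [0.5509, -0.2754, 0.1949]
tool_rot: [3.135, -0.196, -0.001]
ft_force: [0.5, -0.1, -2.9]
opening: 0.0167
gripper_force: 60.2
```

Run:
```python
from h import *
s=env.observe();f=env.grab_frame('wrist');cv2.imwrite('pics/w3.png',f)
R=Ro.from_rotvec(s['tool_rot']).as_matrix()
import pickle;pickle.dump(dict(tcp_pos=s['tcp_pos'],tool_rot=s['tool_rot']),open('s3','wb'))
print(s['tcp_pos'],np.degrees(np.arctan2(R[1,0],R[0,0])),R[:,2])
```

```text
[ 0.55085916 -0.27540748  0.19492994] -7.153322372635155 [-6.08235801e-04 -2.25916639e-04 -9.99999790e-01]
```

View pics/w3.png

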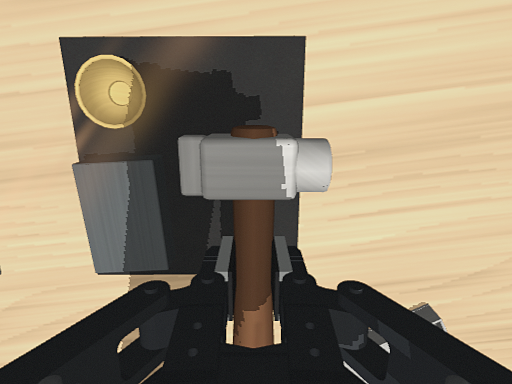

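Wrist view: the mat's far edge runs (60,38)–(306,37), its right edge ends near (299,240), its near edge is at about row 274, and the block's right edge is (155,158)–(168,268). The hammer is already parallel to the mat.

Run:
```python
from h import *
import pickle
s=pickle.load(open('s3','rb'));R=Ro.from_rotvec(s['tool_rot']).as_matrix()
for n,u,v,z in(('TL',60,38,.004),('TR',306,37,.004),('Redge',299,240,.004),('near',190,274,.004),('left',85,215,.004),('blk',155,158,.039),('blk',168,268,.039),('headL',180,168,.206),('headR',331,165,.206)):
    p=wr(s,u,v,z)/1000; q=R.T@(p-s['tcp_pos'])*1000
    print(n,(p*1000).round(0),'tool',q.round(0))
```

```text
TL [ 706. -105.    4.] tool [ 133. -188.  191.]
TR [ 677. -341.    4.] tool [134.  50. 191.]
Redge [ 465. -317.    4.] tool [-80.  52. 191.]
near [ 437. -183.    4.] tool [-124.  -77.  191.]
left [526. -79.   4.] tool [ -49. -192.  191.]
blk [ 585. -183.   39.] tool [ 22. -96. 156.]
blk [ 467. -172.   39.] tool [-96. -92. 156.]
headL [ 601. -249.  206.] tool [ 46. -32. -11.]
headR [ 594. -313.  206.] tool [ 47.  32. -11.]
```

{"name": "arm_command", "arguments": {
  "rows": [
    [[8,-2,0,0],[10,-3,0,0],[10,-3,0,0],[9,-1,0,0],[0,0,8,0],[0,0,16,0],[0,0,20,0],[0,0,20,0],[0,0,20,0],[0,0,20,0],[0,0,20,0],[0,0,20,0],[0,0,15,0],[0,0,9,0],[0,0,6,0],[0,0,4,0],[0,0,0,0],[0,0,0,0]]
  ]
}}

```text
t: 10.05
tcp_pos: [0.5902, -0.2692, 0.0181]
tool_rot: [3.135, -0.191, 0.002]
ft_force: [0.7, 0.2, -3.6]
opening: 0.0164
gripper_force: 60.2
```

{"name": "arm_command", "arguments": {
  "rows": [
    [[0,0,1.5,0],[0,0,1.5,0],[0,0,1,0],[0,0,0,0],[0,0,0,0]]
  ]
}}

```text
t: 10.47
tcp_pos: [0.5895, -0.269, 0.0135]
tool_rot: [3.136, -0.191, 0.0]
ft_force: [-0.3, -0.3, -3.7]
opening: 0.0167
gripper_force: 60.2
```

{"name": "arm_command", "arguments": {
  "rows": [
    [[0,0,1,0],[0,0,1,0],[0,0,1,0],[0,0,0,0],[0,0,0,0]]
  ]
}}

```text
t: 10.88
tcp_pos: [0.5894, -0.2689, 0.0102]
tool_rot: [-3.136, 0.191, 0.0]
ft_force: [0.0, -0.2, -3.7]
opening: 0.0163
gripper_force: 60.2
```

{"name": "arm_command", "arguments": {
  "rows": [
    [[0,0,0.7,0],[0,0,0,0],[0,0,0,0]]
  ]
}}

```text
t: 11.13
tcp_pos: [0.5895, -0.269, 0.0096]
tool_rot: [-3.136, 0.191, -0.0]
ft_force: [0.2, 0.6, -2.2]
opening: 0.0165
gripper_force: 60.2
```

Contact is just beginning, as expected; one more small step.

{"name": "arm_command", "arguments": {
  "rows": [
    [[0,0,0.6,0],[0,0,0,0],[0,0,0,0]]
  ]
}}

```text
t: 11.38
tcp_pos: [0.5895, -0.269, 0.009]
tool_rot: [3.136, -0.191, 0.0]
ft_force: [-0.3, 0.7, -2.9]
opening: 0.0164
gripper_force: 60.2
```

{"name": "arm_command", "arguments": {
  "rows": [
    [[0,0,0.6,0],[0,0,0,0],[0,0,0,0]]
  ]
}}

```text
t: 11.63
tcp_pos: [0.5896, -0.269, 0.0089]
tool_rot: [3.136, -0.191, 0.0]
ft_force: [-1.6, -0.5, 2.1]
opening: 0.0161
gripper_force: 60.8
```

{"name": "arm_command", "arguments": {
  "rows": [
    [[0,0,0.5,0],[0,0,0,0],[0,0,0,0]]
  ]
}}

```text
t: 11.88
tcp_pos: [0.5896, -0.269, 0.0089]
tool_rot: [3.135, -0.191, -0.0]
ft_force: [-2.8, 1.4, 5.6]
opening: 0.0166
gripper_force: 61.5
```

{"name": "arm_command", "arguments": {
  "rows": [
    [[0,0,0,0],[0,0,0,0],[0,0,0,0],[0,0,0,0],[0,0,0,0],[0,0,0,0]]
  ],
  "gripper": 0.1
}}

```text
t: 12.38
tcp_pos: [0.5896, -0.269, 0.0079]
tool_rot: [-3.136, 0.191, -0.0]
ft_force: [0.6, 0.7, -0.2]
opening: 0.0466
gripper_force: 0.0
```

{"name": "arm_command", "arguments": {
  "rows": [
    [[0,0,-5,0],[0,0,-10,0],[0,0,-20,0],[0,0,-25,0],[0,0,-25,0],[0,0,-25,0],[0,0,-25,0],[0,0,-25,0],[0,0,-25,0],[0,0,-10,0],[0,0,0,0],[0,0,0,0]]
  ]
}}

```text
t: 13.38
tcp_pos: [0.5895, -0.2691, 0.2032]
tool_rot: [3.135, -0.191, 0.001]
ft_force: [-0.5, 0.2, -1.8]
opening: 0.047
gripper_force: 0.0
```

Run:
```python
from h import *
s=env.observe();f=env.grab_frame('wrist');g=env.grab_frame('scene')
print(s['tcp_pos'],s['opening'],s['ft_force'])
cv2.imwrite('pics/w4.png',np.hstack([cv2.resize(f,(400,300)),cv2.resize(g[150:320,120:347],(400,300))]))
```

```text
[ 0.58951437 -0.26909779  0.20317988] 0.0469664262771806 [-0.46614973  0.22444228 -1.84700254]
```

View pics/w4.png

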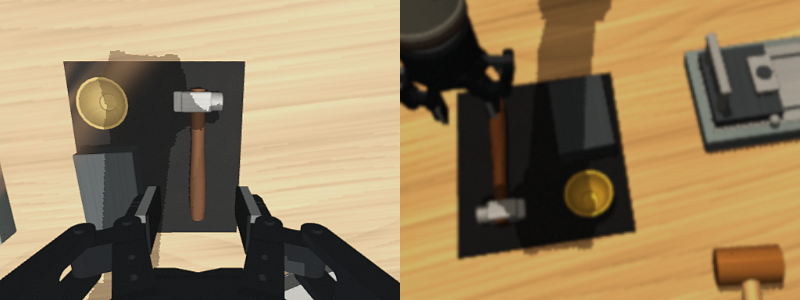

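The hammer lies flat on the free half (left: head (198,101), handle end (197,220), all inside the mat edges), well clear of the block. Now the carriage.

{"name": "arm_command", "arguments": {
  "rows": [
    [[-6,-10,0,0],[-6,-20,0,0],[-6,-20,0,0],[-6,-20,0,0],[-6,-20,0,0],[-6,-20,0,0],[-6,-20,0,0],[-6,-20,0,0],[-6,-20,0,0],[-6,-20,0,0],[-6,-20,0,0],[-6,-20,0,0],[-6,-20,0,0],[-6,-20,0,0],[0,-10,0,0],[0,0,0,0],[0,0,0,0]]
  ],
  "gripper": -1
}}

```text
t: 14.9
tcp_pos: [0.5398, 0.0191, 0.2023]
tool_rot: [3.136, -0.189, -0.002]
ft_force: [0.4, -0.9, 0.2]
opening: -0.0001
gripper_force: 0.0
```

{"name": "arm_command", "arguments": {
  "rows": [
    [[0,0,10,0],[0,0,20,0],[0,0,20,0],[0,0,20,0],[0,0,20,0],[0,0,15,0],[0,0,10,0],[0,0,0,0],[0,0,0,0]]
  ]
}}

```text
t: 15.65
tcp_pos: [0.5398, 0.0183, 0.0873]
tool_rot: [3.136, -0.193, -0.002]
ft_force: [-0.0, 0.7, 1.4]
opening: -0.0004
gripper_force: 0.0
```

{"name": "arm_command", "arguments": {
  "rows": [
    [[0,-4,0,0],[0,-4,0,0],[0,-3,0,0],[0,-3,0,0],[0,-3,0,0],[0,-3,0,0],[0,-3,0,0],[0,-3,0,0],[0,-4,0,0],[0,-5,0,0],[0,-5,0,0],[0,0,0,0]]
  ]
}}

```text
t: 16.65
tcp_pos: [0.5453, 0.0606, 0.088]
tool_rot: [-3.135, 0.189, -0.001]
ft_force: [0.2, -1.2, 1.7]
opening: 0.0001
gripper_force: 0.3
```

{"name": "arm_command", "arguments": {
  "rows": [
    [[0,-5,0,0],[0,-5,0,0],[0,-5,0,0],[0,-5,0,0],[0,-5,0,0],[0,-5,0,0],[0,-5,0,0],[0,-5,0,0],[0,-5,0,0],[0,-5,0,0],[0,-5,0,0],[0,-5,0,0],[0,-5,0,0],[0,-5,0,0],[0,-5,0,0],[0,-5,0,0],[0,-5,0,0],[0,-5,0,0],[0,-5,0,0],[0,-5,0,0]]
  ]
}}

```text
t: 18.32
tcp_pos: [0.5569, 0.1586, 0.0878]
tool_rot: [3.136, -0.191, -0.001]
ft_force: [-0.3, -2.5, 0.8]
opening: -0.0001
gripper_force: 1.7
```

{"name": "arm_command", "arguments": {
  "rows": [
    [[0,-5,0,0],[0,-5,0,0],[0,-5,0,0],[0,-5,0,0],[0,-5,0,0],[0,-4,0,0],[0,-3,0,0],[0,-3,0,0],[0,0,0,0],[0,0,0,0]]
  ]
}}

```text
t: 19.15
tcp_pos: [0.5609, 0.1919, 0.0878]
tool_rot: [3.134, -0.192, -0.002]
ft_force: [-3.0, -4.3, 3.5]
opening: 0.0001
gripper_force: 2.8
```

{"name": "arm_command", "arguments": {
  "rows": [
    [[0,-3,0,0],[0,-3,0,0],[0,0,0,0],[0,0,0,0]]
  ]
}}

```text
t: 19.48
tcp_pos: [0.5613, 0.1955, 0.0878]
tool_rot: [3.13, -0.194, -0.003]
ft_force: [-5.5, -8.9, 5.4]
opening: -0.0
gripper_force: 5.1
```

{"name": "arm_command", "arguments": {
  "rows": [
    [[0,-3,0,0],[0,-3,0,0],[0,0,0,0],[0,0,0,0]]
  ]
}}

```text
t: 19.82
tcp_pos: [0.5624, 0.2036, 0.0878]
tool_rot: [3.134, -0.192, -0.002]
ft_force: [-2.6, -3.4, 2.5]
opening: -0.0005
gripper_force: 2.2
```

{"name": "arm_command", "arguments": {
  "rows": [
    [[0,-2,0,0],[0,-2,0,0],[0,0,0,0],[0,0,0,0]]
  ]
}}

```text
t: 20.15
tcp_pos: [0.5627, 0.2066, 0.0878]
tool_rot: [3.132, -0.193, -0.003]
ft_force: [-4.5, -7.6, 4.7]
opening: 0.0002
gripper_force: 4.0
```

{"name": "arm_command", "arguments": {
  "rows": [
    [[0,-2,0,0],[0,-1,0,0],[0,0,0,0],[0,0,0,0]]
  ]
}}

```text
t: 20.48
tcp_pos: [0.5627, 0.2066, 0.0878]
tool_rot: [3.128, -0.195, -0.005]
ft_force: [-6.9, -13.0, 9.8]
opening: -0.0001
gripper_force: 7.2
```

{"name": "arm_command", "arguments": {
  "rows": [
    [[0,3,0,0],[0,6,0,0],[0,10,0,0],[0,10,0,0],[0,10,-10,0],[0,10,-20,0],[0,20,-20,0],[0,20,-20,0],[0,20,-20,0],[0,20,-20,0],[0,20,-20,0],[0,20,0,0],[0,20,0,0],[0,20,0,0],[0,10,0,0],[0,0,0,0],[0,0,0,0]]
  ]
}}

```text
t: 21.9
tcp_pos: [0.5372, -0.0058, 0.2183]
tool_rot: [-3.135, 0.193, -0.001]
ft_force: [-0.7, 0.7, -0.1]
opening: -0.0
gripper_force: 0.0
```

Run:
```python
from h import *
s=env.observe();f=env.grab_frame('wrist');g=env.grab_frame('scene');t=env.grab_frame('top')
print(s['tcp_pos'],s['ft_force'],s['t'])
for n,i in(('wf',f),('sf',g),('tf',t)):cv2.imwrite(f'pics/{n}.png',i)
a=cv2.resize(t[110:240,55:240],None,fx=4.3,fy=4.3,interpolation=cv2.INTER_CUBIC)[:, :400]
b=cv2.resize(g[125:245,275:455],None,fx=4.4,fy=4.4,interpolation=cv2.INTER_CUBIC)[:,392:]
cv2.imwrite('pics/fin.png',np.hstack([cv2.convertScaleAbs(a,alpha=1.6)[:528],cv2.convertScaleAbs(b,alpha=1.6)]))
```

```text
[ 0.53719932 -0.00575134  0.21830549] [-0.66829523  0.65098986 -0.1130402 ] 21.9
```

View pics/fin.png

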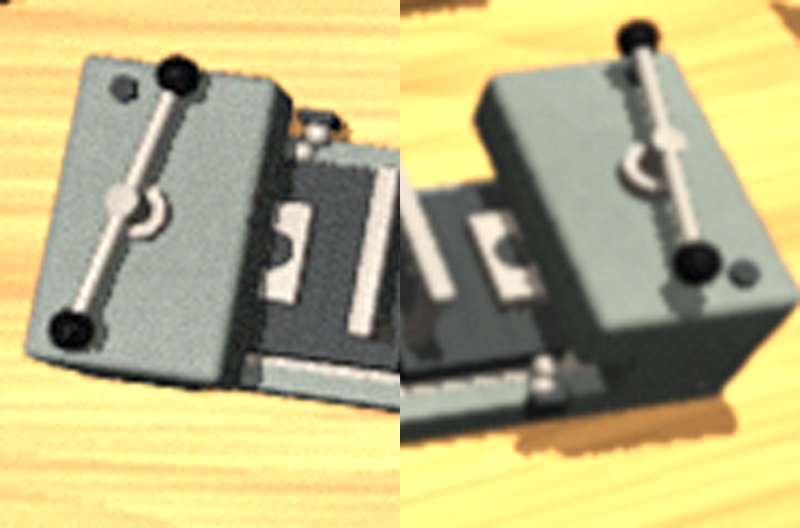

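The bar's top-left corner is now at about (376,168) and its bottom-left at (347,333). The carriage knob sits beside the plunger. I'll check the travel.

Run:
```python
from h import *
A=lambda x,y,z:ray('top',x/4.3+55-.4,y/4.3+110-.4,z)[:2]
B=lambda x,y,z:ray('scene',x/4.4+275-.4,y/4.4+125-.4,z)[:2]
u=np.array([.111,.994])
print(u@(A(376,168,.117)-A(667,207,.117)),u@(A(347,333,.117)-A(642,374,.117)),u@(A(303,150,.06)-A(573,187,.06)))
# template shift of bar+plate between frames in the top view
t0=cv2.imread('pics/top0.png');t1=cv2.imread('pics/tf.png')
for z,(x0,y0,x1,y1) in((.117,(201,155,218,200)),(.057,(183,165,203,190))):
    r=cv2.matchTemplate(t1[110:230,110:180],t0[y0:y1,x0:x1],cv2.TM_CCOEFF_NORMED);_,m,_,l=cv2.minMaxLoc(r)
    p=np.array(l)+[110,110]; print(m,u@(ray('top',*p,z)-ray('top',x0,y0,z))[:2])
for a,b,n in((t0,t1,'mat'),):
    d=cv2.absdiff(a,b).max(2)[125:225,268:312]; print('block/bowl diff',(d>40).sum())
```

```text
169.86410782388762 170.04417024259527 166.13676579880308
0.8770062327384949 170.97966931492843
0.9173223376274109 171.82659713411215
block/bowl diff 11
```

Vision gives about 171 mm of displacement, so the start was probably not exactly 0. The force profile showed a rise, a drop, then a rigid stop. I'll press once more, more firmly, to confirm it is home.

{"name": "arm_command", "arguments": {
  "rows": [
    [[0,-10,0,0],[0,-20,0,0],[0,-20,0,0],[0,-20,0,0],[0,-20,0,0],[0,-20,0,0],[0,-20,0,0],[0,-20,0,0],[0,-20,0,0],[0,-10,0,0],[0,0,15,0],[0,0,20,0],[0,0,20,0],[0,0,20,0],[0,0,20,0],[0,0,20,0],[0,0,15,0],[0,0,0,0],[0,0,0,0]]
  ]
}}

```text
t: 23.63
tcp_pos: [0.558, 0.1736, 0.0872]
tool_rot: [3.136, -0.189, -0.003]
ft_force: [0.2, -0.7, 0.8]
opening: -0.0004
gripper_force: 0.0
```

{"name": "arm_command", "arguments": {
  "rows": [
    [[0,-6,0,0],[0,-6,0,0],[0,-6,0,0],[0,-4,0,0],[0,-3,0,0],[0,-2,0,0],[0,-2,0,0],[0,0,0,0],[0,0,0,0]]
  ]
}}

```text
t: 24.38
tcp_pos: [0.5624, 0.2017, 0.0879]
tool_rot: [3.136, -0.191, -0.0]
ft_force: [-0.5, -0.1, -0.0]
opening: 0.0001
gripper_force: 0.0
```

{"name": "arm_command", "arguments": {
  "rows": [
    [[0,-2,0,0],[0,-1,0,0],[0,0,0,0],[0,0,0,0]]
  ]
}}

```text
t: 24.72
tcp_pos: [0.5628, 0.2048, 0.0879]
tool_rot: [3.136, -0.191, 0.0]
ft_force: [-0.7, 0.4, -0.6]
opening: 0.0001
gripper_force: 0.0
```

No contact yet at 204.8, so the carriage stayed home. Pressing on.

{"name": "arm_command", "arguments": {
  "rows": [
    [[0,-2,0,0],[0,-2,0,0],[0,-2,0,0],[0,0,0,0],[0,0,0,0]]
  ]
}}

```text
t: 25.13
tcp_pos: [0.5631, 0.2065, 0.0878]
tool_rot: [3.129, -0.194, -0.003]
ft_force: [-3.9, -8.9, 7.3]
opening: -0.0003
gripper_force: 4.7
```

{"name": "arm_command", "arguments": {
  "rows": [
    [[0,-1.5,0,0],[0,-1.5,0,0],[0,0,0,0],[0,0,0,0]]
  ]
}}

```text
t: 25.47
tcp_pos: [0.5631, 0.2065, 0.0878]
tool_rot: [3.125, -0.197, -0.005]
ft_force: [-5.8, -15.0, 11.8]
opening: -0.0001
gripper_force: 7.9
```

Rigid stop at the same spot with about 20 N. The carriage is home, so I'm backing off.

{"name": "arm_command", "arguments": {
  "rows": [
    [[0,3,0,0],[0,6,0,0],[0,10,0,0],[0,10,0,0],[0,10,-10,0],[0,10,-20,0],[0,20,-20,0],[0,20,-20,0],[0,20,-20,0],[0,20,-20,0],[0,10,-10,0],[0,0,0,0],[0,0,0,0],[0,0,0,0]]
  ]
}}

```text
t: 26.63
tcp_pos: [0.5465, 0.0764, 0.2076]
tool_rot: [-3.135, 0.19, 0.001]
ft_force: [0.1, -0.6, -0.9]
opening: -0.0
gripper_force: 0.0
```

Run:
```python
from h import *
s=env.observe();print(s['tcp_pos'],s['ft_force'])
a=cv2.imread('pics/tf.png');b=env.grab_frame('top')
d=cv2.absdiff(a,b).max(2);print((d[125:240,262:366]>50).sum())
print(env.hand_in())
```

```text
[0.54652814 0.07638228 0.20755929] [ 0.14318672 -0.62518394 -0.86875044]
281
the job is handed in; nothing more can be done
None
```

I handed the job in at about 27 s: the hammer lies flat on the mat's free half, clear of the block, and the carriage is against a rigid stop. The push force dropped as at a detent snap, but the pictures show only about 171 mm of travel against the nominal 180, probably because the carriage did not start at 0. The block and bowl look unmoved.

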